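Fit the electrode in the flow cell and tighten its gland nut

ROBOT

A 6-joint arm with a two-finger parallel gripper is mounted at the origin on the work surface. World frame = base frame: x ahead of the robot, y to its left, z up, the work surface at z = 0. Lengths are in mm, angles in rad, forces in N, time in s.
With the tool pointing down it reaches from about 350 to 975 mm from the base axis. Payload 4.9 kg.
Tool frame: the origin (TCP) lies at the very end of the fingers, on their centre line; the grasp point (between the pads) lies 19 mm behind it; z points along the fingers, x is the direction in which the jaws open and shut, and the axes are right-handed (so a half turn about z gives the same grasp; the last joint's range is limited). The gripper opens to 85 mm and grips with 20 to 120 N. Pads are 22 mm wide; open, the fingers measure 114 mm over their backs; the gripper's body (76 mm by 85 mm) begins 54 mm behind the grasp point. The pads swing forward as they close: fully open they stand 13 mm farther back than shut.
Start: joints at [-1.304, 0.053, 1.613, -0, 1.476, -0.119], TCP at [235.181, -579.044, 231.304] pointing down, gripper open.
Joint ranges: [-3.01, 3.01], [-1.01, 2.22], [0.06, 2.58], [-1.02, 4.17], [0.09, 2.62], [-3.14, 3.14]. Speed limits (rad/s): [2.57, 2.57, 3.14, 3.14, 3.14, 3.14].

INTERFACE

Orientations are given as [roll, pitch, yaw] about the fixed x, y, z axes, in that order (R = Rz(yaw) Ry(pitch) Rx(roll)).
In Python, from workcell import robot gives the robot as it stands. The module is installed in compiled form; this text tells all that it offers. Calls block until the motion is done:
- robot.goto(position, orientation): joint-space move of the TCP to a pose.
- robot.servo_line(position, v=150, frame=None): straight line of the TCP; frame=None keeps the orientation; v is the mean speed in mm/s.
- robot.set_joints(angles): joint-space move.
- robot.set_gripper(opening, newtons=None): opening from 0.0 (shut) to 1.0 (fully open); newtons is the grip in N (None keeps the last); returns when the fingers have stopped.
- robot.wait(seconds).
- robot.solve_ik(position, orientation): joint angles nearest the present ones, or None.
- robot.get_image(name): name is "scene" or "top" or "wrist"; returns the picture (384x512x3 uint8, blue, green, red); there is no depth.
- robot.calibration(name): a dict with "fx", "fy", "cx", "cy" (pixels), "extrinsics" (4x4, takes a point from camera to world coordinates). Camera axes: x right, y up, looking along -z (the intrinsics and any distortion apply to the point x, -y, -z); pixel columns grow to the right and rows downward; lengths in mm; the calibration is good to about 2 mm. A picture is of the moment at which its call begins: read the wrist's pose just before it. calibration takes no time and is no camera call; for the wrist camera it gives the pose at the moment of the call.
A pose or a line that the arm cannot do raises robot.PlanningError and nothing moves.
- robot.job_done(): hands the job in, once; it reports no verdict.
Trained networks look in the newest picture that a camera, given by its name, has taken for a name from the list of things; names that differ only in an ending like _2 or _b are one class to them, and where a whole thing is asked for, a point or a joint stands for the part that bears it (a point fixed in the world has none). Each returns a list of dicts, best first, with "confidence" (0 to 1); they miss things now and then, are a little off and sometimes report something else, mostly with a low value. They report only what shows in the picture. A call takes as long as a camera call.
- robot.spot_in(thing, camera): "position" ([x, y, z] in mm, in the coordinates of the camera as it stood for that picture, good to about 4 mm: the middle of the surface that is visible of it).
- robot.cut_out(thing, camera): "region" (384x512 bool, what is visible of it).
Readings, each from a call of its own:
- robot.current_time(): time.
- robot.current_joint_positions(): joint angles.
- robot.current_qvel(): joint speeds.
- robot.current_tau(): joint torques, N m.
- robot.current_eef_pos(): TCP position.
- robot.current_eef_rot(): TCP orientation.
- robot.current_contact_force(): force on the tool from outside, world axes, zero at the start.
- robot.current_torque(): the same for the moment, N m.
- robot.current_width(): opening from 0.0 (shut) to 1.0 (fully open).
Only numpy, scipy, OpenCV 4.12 (cv2) and the standard library are available. Lean on these libraries where they do the work, as an engineer would, in place of code of your own. Each camera call takes 0.05 s, during which the arm holds its last target.

TASK

Take the slim glass electrode out of the white stand and push it gently down through the loosened gland nut of the flow cell until its black head rests on the nut, then let go and screw the nut down clockwise, regripping as often as needed, until it is fully tight against its stop. Leave the wide-headed oxygen probe, the beaker and the reagent bottle undisturbed.

Things in the scene. Friction and masses are not known exactly. Their poses are not given: they have to be found in the camera images.
- flow_cell: Fixed; clear cylinder between square grey base and lid, 150 x 150 mm, lid top 98 mm above the bench, with 12 mm high acorn nuts at its corners. Origin: centre of its underside, z up. Three ports on the lid, 40 mm from the centre, 120 degrees apart: on the cell's +x axis the open gland (with a hole through its nut); the others are closed, by a sensor (top at 148 mm) and a domed cap (135 mm).
- gland_port (a point): On the vertical axis of the open gland, level with the lid's top face (98 mm above the bench). A grey neck, 25 mm in diameter, 26 mm tall, stands here. The way down is open to 86 mm below this point, but an O-ring 10 mm above it grips the electrode's shaft: push it through and on down against 2 to 4 N, until its head meets the nut and stops it hard; it stays where it is left.
- nut_top (a point): Centre of the gland nut's top face. White knurled nut, 36 mm in diameter, 22 mm tall, below this point; 15 mm hole countersunk to 19 mm. Stays on its thread (right-hand, 3 mm pitch: clockwise from above goes down), turns stiffly (0.06 N m), stays as left. Starts 1.2 to 1.5 turns above a hard stop, where this point is 36 mm above the lid's top face; it must end within 0.3 mm (0.1 turn) of that.
- electrode_center (a point): Middle of the slim electrode (62.5 mm above its tip), upright and loose in one of the stand's outer holes; z from tip to head. Clear glass shaft 12 mm in diameter, 95 mm long, tip hemispherical; then a black head 22 mm in diameter, 26 mm tall; then a steel plug 15 mm in diameter, 4 mm tall: 125 mm in all, 50 g. With its head on the nut this point is 32.5 mm below the nut's top face.
- stand: White electrode stand, fixed: base 70 x 170 x 10 mm; above it a plate 52 x 160 mm, 12 mm thick, top face 62 mm above the bench, with three 14.5 mm holes in a row along its y axis, 52 mm apart. The sensors stand on the base, 10 mm above the bench. Origin: centre of its underside.
- oxygen_probe_center (a point): Middle of the oxygen probe, 64 mm above its tip: the other sensor in the white stand, with a 12 mm steel shaft and a wide grey head 34 mm in diameter, 128 mm tall in all. To be left alone.
- beaker: Glass beaker, 74 mm wide at the rim, 92 mm tall, standing loose beyond the stand. Origin: centre of its underside. To be left alone.
- reagent_bottle: Brown glass bottle, 64 mm in diameter, 150 mm tall, standing loose beyond the flow cell. Origin: centre of its underside. To be left alone.

How it is judged (in metres and radians):
On the way, in this order (a step that is already met when the one before it is completed fails the run):
1. the electrode is pushed down through the gland until its head is on the nut (z of electrode_center in the frame of gland_port below 0.0105 m and horizontal distance between electrode_center and gland_port below 0.003 m), for 0.2 s.
2. the gland nut is screwed down to its stop (z of nut_top in the frame of gland_port below 0.0363 m), for 0.2 s.
At the end, for the whole second after the job is handed in: The electrode stands upright in the open gland, within 3 mm of its axis and 0.08 rad of vertical, pushed in so far that its middle is at most 10.5 mm above the lid's top face; the nut is within 0.3 mm of its stop (its top at most 36.3 mm above the lid); all is released and at rest (all of step 1 and angle between electrode_center's own z axis and vertical below 0.08 rad and z of nut_top in the frame of gland_port below 0.0363 m and linear speed of electrode below 0.02 m/s); the robot touches nothing.
It fails at once if the glass electrode is pressed against the flow cell with more than 40 N (contact force between electrode and flow_cell above 40 N).
It fails at once if the oxygen probe is moved (distance of oxygen_probe_center from where it was at the start of the episode above 0.02 m).
It fails at once if the beaker is moved (distance of beaker from where it was at the start of the episode above 0.03 m).
It fails at once if the reagent bottle is moved (distance of reagent_bottle from where it was at the start of the episode above 0.03 m).
It also fails if it takes over 72 s, if anything falls off the work surface, if the arm or the gripper's body presses on something with over 40 N, if the wrist force passes 120 N, or if a joint passes its speed limit or range.

## Working session

There is one attempt and no reset: what is moved stays moved. The work goes in short steps, each a Python script; the robot and the scene stay as the last script left them, time stands still between calls to the robot, and variables do not carry over. Pictures are saved under pics/ and viewed, and the job is handed in when it is done.

```bash
mkdir -p pics; ls
python3 - <<'E'
from workcell import robot
import cv2, numpy as np
np.set_printoptions(precision=2,suppress=True)
for n in ["scene","top","wrist"]:
    im=robot.get_image(n); cv2.imwrite(f"pics/a_{n}.png",im)
    c=robot.calibration(n); print(n,c)
    for t in ["electrode_center","nut_top","stand","oxygen_probe_center","flow_cell","beaker","reagent_bottle"]:
        r=robot.spot_in(t,n)
        for d in r[:2]:
            p=c["extrinsics"]@np.r_[d["position"],1]
            print(t,round(d["confidence"],2),p[:3])
print(robot.current_time(),robot.current_eef_pos(),robot.current_eef_rot())
E
```

```text
pics
scene {'fx': 440.8017366281485, 'fy': 440.8017366281485, 'cx': 255.01121915025288, 'cy': 195.4213865470962, 'extrinsics': array([[  -0.42,   -0.6 ,    0.68, 1282.6 ],
       [   0.91,   -0.29,    0.3 ,  340.25],
       [   0.02,    0.74,    0.67,  782.56],
       [   0.  ,    0.  ,    0.  ,    1.  ]])}
electrode_center 0.61 [504.32 152.06 108.74]
nut_top 0.66 [ 590.81 -252.24  132.95]
nut_top 0.32 [622.   177.57  58.36]
stand 0.75 [507.74 218.77  55.22]
oxygen_probe_center 0.52 [504.38 251.72 117.44]
flow_cell 0.65 [ 587.14 -204.11   98.85]
beaker 0.57 [623.   178.06  56.53]
reagent_bottle 0.7 [772.38  26.23  88.56]
reagent_bottle 0.54 [ 590.11 -203.39   98.04]
top {'fx': 495.13463839838755, 'fy': 495.13463839838755, 'cx': 250.093207405085, 'cy': 196.84237109501143, 'extrinsics': array([[   0.02,    0.99,   -0.13,  447.26],
       [  -1.  ,    0.03,    0.01,   54.34],
       [   0.01,    0.13,    0.99, 1390.83],
       [   0.  ,    0.  ,    0.  ,    1.  ]])}
electrode_center 0.61 [494.91 187.56  61.95]
nut_top 0.66 [ 581.73 -257.6   134.05]
nut_top 0.34 [493.86 186.2   59.4 ]
stand 0.98 [495.48 185.15  60.33]
oxygen_probe_center 0.49 [499.44 250.5  123.42]
oxygen_probe_center 0.21 [610.54 180.69  17.28]
flow_cell 0.81 [ 553.83 -221.01   98.68]
beaker 0.72 [609.24 183.35  15.87]
beaker 0.19 [745.2   13.12 101.87]
reagent_bottle 0.78 [744.51   8.71 101.82]
wrist {'fx': 286.78539003386857, 'fy': 286.78539003386857, 'cx': 252.68139798987613, 'cy': 194.3887212619585, 'extrinsics': array([[   0.38,    0.89,    0.27,  304.86],
       [  -0.93,    0.36,    0.11, -550.79],
       [   0.  ,   -0.3 ,    0.96,  375.17],
       [   0.  ,    0.  ,    0.  ,    1.  ]])}
1.2 [ 235.19 -579.04  231.28] [-3.14  0.   -1.18]
```

View pics/a_scene.png

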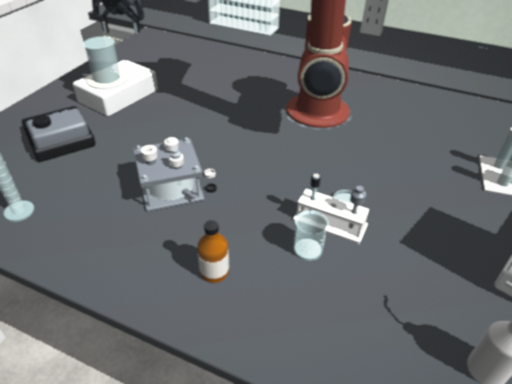

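View pics/a_top.png

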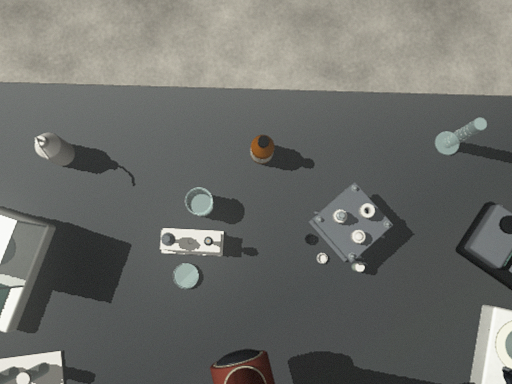

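View pics/a_wrist.png

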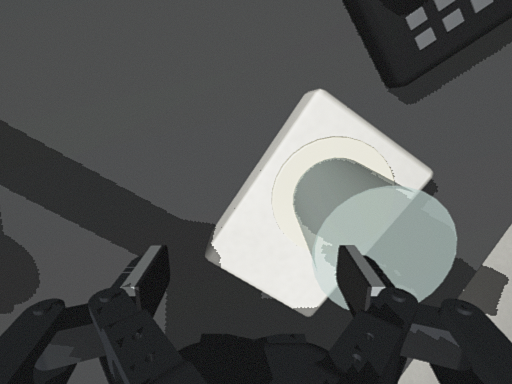

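The top view shows the flow cell at about (352,222), with the open gland nut (dark hole) at (367,211). The stand is at (192,241), with the wide probe at (167,239) and the slim electrode at (208,241). I'll enlarge both.

```bash
cat > h.py <<'E'
from workcell import robot
import cv2, numpy as np
np.set_printoptions(precision=2,suppress=True)
def ray(c,u,v):
    d=np.array([(u-c["cx"])/c["fx"],-(v-c["cy"])/c["fy"],-1.])
    E=np.array(c["extrinsics"]); return E[:3,3],E[:3,:3]@d
def atz(c,u,v,z):
    o,d=ray(c,u,v); return o+d*(z-o[2])/d[2]
def proj(c,p):
    E=np.array(c["extrinsics"]); q=E[:3,:3].T@(np.asarray(p,float)-E[:3,3])
    return np.array([c["cx"]+c["fx"]*q[0]/-q[2], c["cy"]+c["fy"]*(-q[1])/-q[2]])
def crop(im,x0,y0,x1,y1,s,fn):
    cv2.imwrite(fn,cv2.resize(im[y0:y1,x0:x1],None,fx=s,fy=s,interpolation=cv2.INTER_NEAREST))
E
python3 - <<'E'
from h import *
im=cv2.imread("pics/a_top.png")
a=cv2.resize(im[175:275,300:400],None,fx=4,fy=4,interpolation=cv2.INTER_CUBIC)
b=cv2.resize(im[200:300,145:245],None,fx=4,fy=4,interpolation=cv2.INTER_CUBIC)
cv2.imwrite("pics/b_top.png",np.hstack([a,b]))
im=cv2.imread("pics/a_scene.png")
a=cv2.resize(im[130:230,125:225],None,fx=4,fy=4,interpolation=cv2.INTER_CUBIC)
b=cv2.resize(im[165:265,285:385],None,fx=4,fy=4,interpolation=cv2.INTER_CUBIC)
cv2.imwrite("pics/b_scene.png",np.hstack([a,b]))
E
```

```text
(no output)
```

View pics/b_top.png

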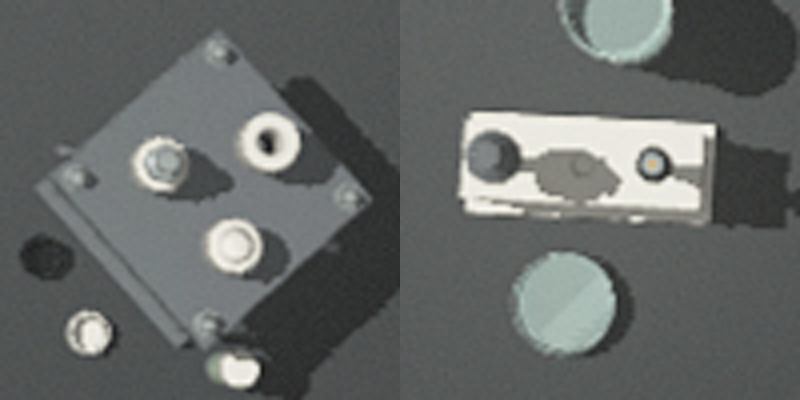

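View pics/b_scene.png

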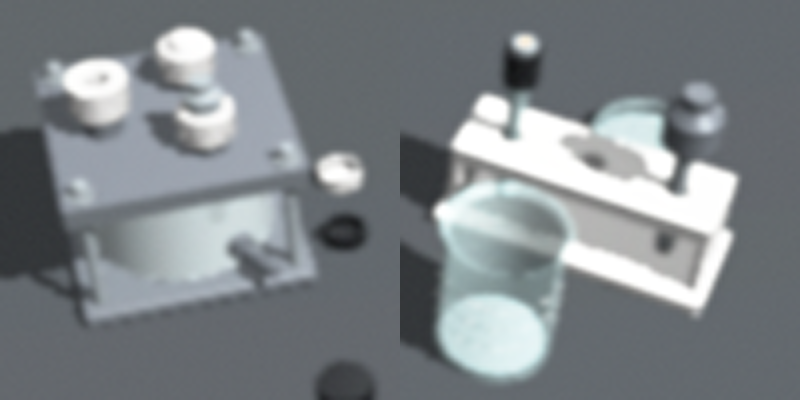

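Run:
```python
from h import *
T=robot.calibration("top");S=robot.calibration("scene")
print("nut top", atz(T,367,210.75,138), "scene", atz(S,125+98/4,130+80/4,138))
print("cap/ sensor", atz(T,300+233/4,175+245/4,135), atz(T,300+163/4,175+162/4,148))
for u,v in [(220,48),(80,177),(350,197),(208,322)]: print("acorn",atz(T,300+u/4,175+v/4,110))
print("elec plug", atz(T,145+253/4,200+162/4,135),"scene", atz(S,285+126/4,165+42/4,135))
print("probe", atz(T,145+93/4,200+157/4,138),"scene", atz(S,285+300/4,165+92/4,138))
print("cam", robot.calibration("wrist")["extrinsics"])
```

```text
nut top [ 582.25 -257.31  138.  ] scene [ 588.08 -250.68  138.  ]
cap/ sensor [ 516.93 -235.32  135.  ] [ 567.45 -188.26  148.  ]
acorn [ 647.1  -233.14  110.  ]
acorn [ 560.01 -141.64  110.  ]
acorn [ 551.31 -317.48  110.  ]
acorn [ 468.41 -224.71  110.  ]
elec plug [497.   144.66 135.  ] scene [499.35 150.28 135.  ]
probe [497.59 245.15 138.  ] scene [502.43 253.52 138.  ]
cam [[   0.38    0.89    0.27  304.86]
 [  -0.93    0.36    0.11 -550.79]
 [   0.     -0.3     0.96  375.14]
 [   0.      0.      0.      1.  ]]
```

Run:
```python
from h import *
p=[498,147]
for i,y in enumerate([0.287-1.5,0.287+1.5]):
    robot.goto([p[0],p[1],210],[np.pi,0,y])
    c=robot.calibration("wrist"); np.save(f"pics/e{i}.npy",c,allow_pickle=True)
    im=robot.get_image("wrist"); cv2.imwrite(f"pics/e{i}.png",im)
    print(robot.current_time(),robot.current_eef_pos(),robot.current_joint_positions())
    for z in (131,135): print(proj(c,[p[0],p[1],z]))
    for d in robot.spot_in("electrode_center","wrist")[:1]: print(d["confidence"],(c["extrinsics"]@np.r_[d["position"],1])[:3])
a=[cv2.imread(f"pics/e{i}.png") for i in (0,1)]
cv2.imwrite("pics/e01.png",cv2.resize(np.hstack(a),(800,300),interpolation=cv2.INTER_AREA))
```

```text
3.975 [498.27 146.38 210.02] [ 0.14 -0.19  1.88 -0.    1.45  1.36]
[251.73 201.79]
[251.72 203.37]
0.83 [505.46 150.13 132.54]
6.6083 [498.02 146.99 210.03] [ 0.14 -0.19  1.88 -0.    1.45 -1.64]
[252.8  202.17]
[252.8  203.76]
0.97 [495.46 145.83 132.46]
```

View pics/e01.png

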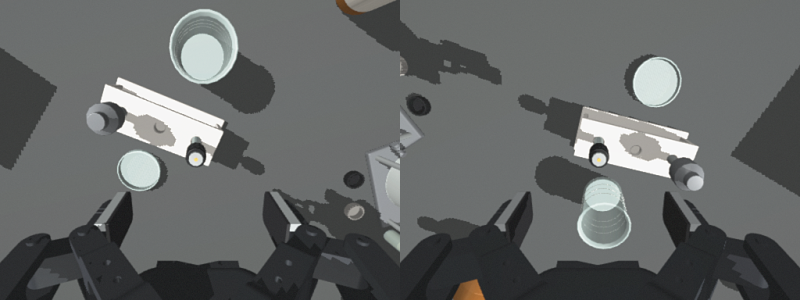

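Run:
```python
from h import *
a=[cv2.resize(cv2.imread(f"pics/e{i}.png")[175:235,225:285],(400,400),interpolation=cv2.INTER_CUBIC) for i in (0,1)]
cv2.imwrite("pics/e01c.png",np.hstack(a))
```

```text
(no output)
```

View pics/e01c.png

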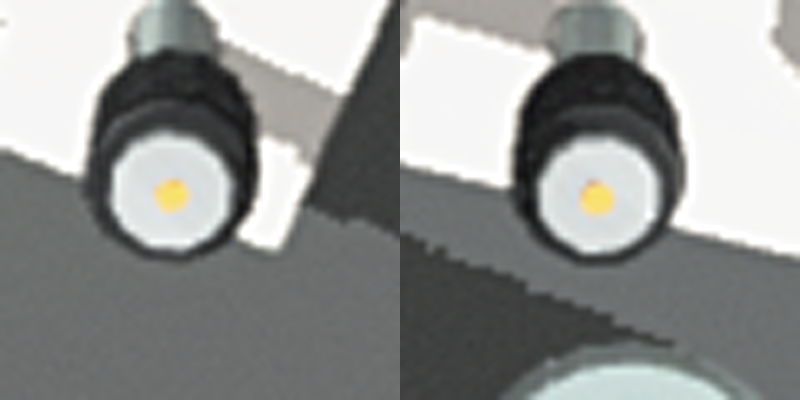

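Run:
```python
from h import *
k=60/400
px=[(225+172*k-.5,175+193*k-.5),(225+197*k-.5,175+196*k-.5)]
for i in (0,1):
    c=np.load(f"pics/e{i}.npy",allow_pickle=True).item()
    print(px[i],atz(c,*px[i],135))
```

```text
(250.3, 203.45) [497.54 148.05 135.  ]
(254.05, 203.9) [497.9  148.01 135.  ]
```

Run:
```python
from h import *
Y=robot.current_eef_rot()[2]; print(Y)
robot.set_gripper(0.55,40)
robot.servo_line([497.7,148.0,107],v=120)
print(robot.current_time(),robot.current_eef_pos(),robot.current_contact_force())
robot.set_gripper(0.0,40)
print(robot.current_time(),robot.current_width(),robot.current_contact_force(),robot.current_torque())
robot.servo_line([497.7,148.0,115],v=60)
print(robot.current_width(),robot.current_contact_force(),robot.current_torque())
c=robot.calibration("wrist");im=robot.get_image("wrist"); cv2.imwrite("pics/g0.png",im); print(robot.current_time())
```

```text
1.7868257123195508
8.1333 [498.44 148.11 107.97] [ 0.33 -0.23  0.19]
8.475 0.24108269402316423 [0.15 0.26 2.45] [-0.02  0.08 -0.03]
0.23858037018895656 [-0.3  -0.54  0.19] [-0.01 -0.02 -0.03]
8.8083
```

View pics/g0.png

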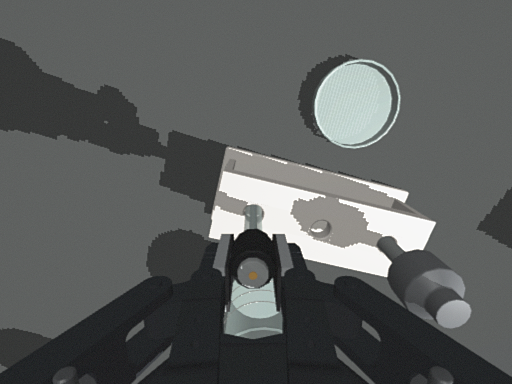

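Run:
```python
from h import *
robot.servo_line([497.7,148.0,270],v=200)
n=np.array([584.,-255.])
for i,y in enumerate([0.94,-2.06]):
    s=np.array([np.sin(y),-np.cos(y)])*45
    robot.goto([*(n+s),270],[np.pi,0,y]); robot.wait(0.15)
    c=robot.calibration("wrist"); np.save(f"pics/n{i}.npy",c,allow_pickle=True)
    im=robot.get_image("wrist"); cv2.imwrite(f"pics/n{i}.png",im)
    print(robot.current_time(),robot.current_eef_pos(),robot.current_eef_rot(),robot.current_joint_positions(),proj(c,[*n,138]))
a=[cv2.imread(f"pics/n{i}.png")[60:330,150:370] for i in (0,1)]
cv2.imwrite("pics/n01.png",cv2.resize(np.hstack(a),(800,491),interpolation=cv2.INTER_CUBIC))
```

```text
11.575 [ 620.66 -280.43  270.36] [ 3.14 -0.    0.94] [-0.53  0.16  1.43  0.    1.55 -1.48] [251.68 139.68]
14.3167 [ 544.31 -233.89  270.01] [ 3.14  0.   -2.06] [-0.53 -0.04  1.65  0.    1.54  1.53] [252.43 139.19]
```

View pics/n01.png

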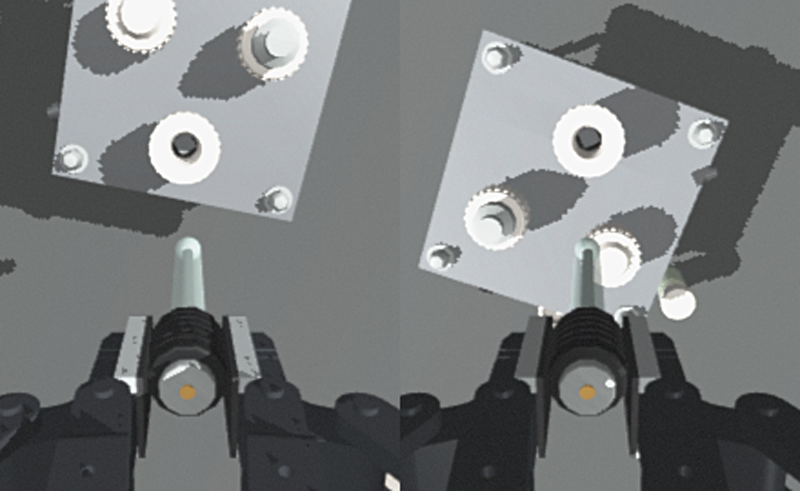

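Run:
```python
from h import *
a=[cv2.resize(cv2.imread(f"pics/n{i}.png")[115:165,227:277],(400,400),interpolation=cv2.INTER_CUBIC) for i in (0,1)]
b=[cv2.resize(cv2.imread(f"pics/n{i}.png")[185:285,202:302],(400,400),interpolation=cv2.INTER_CUBIC)[:200] for i in (0,1)]
cv2.imwrite("pics/n01c.png",np.vstack([np.hstack(a),np.hstack(b)]))
```

```text
(no output)
```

View pics/n01c.png

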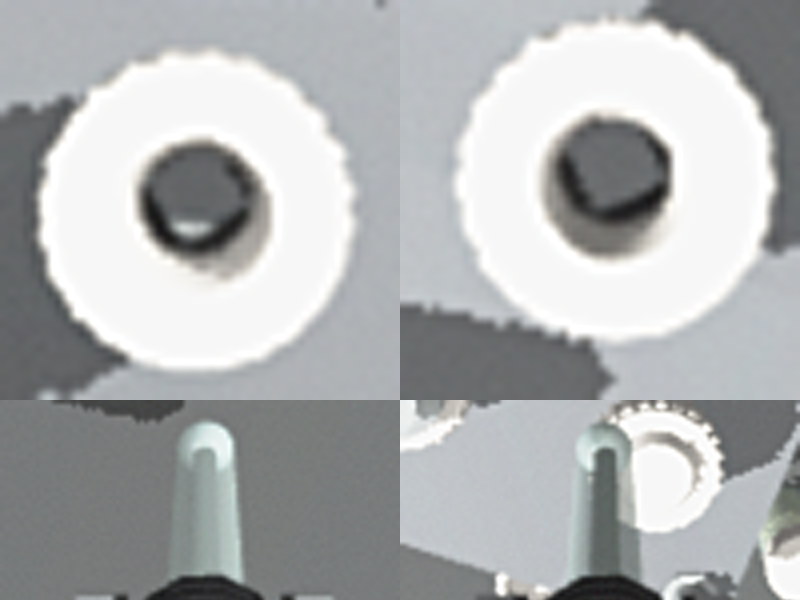

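Run:
```python
from h import *
px=[(227+197.5/8-.5,115+211.5/8-.5),(227+216.5/8-.5,115+181/8-.5)]
tip=[(202+206/4-.5,185+ 425/4-100-.5+0),(202+203/4-.5,185+425/4-100-.5)]
for i in (0,1):
    c=np.load(f"pics/n{i}.npy",allow_pickle=True).item()
    print(px[i],atz(c,*px[i],138), c["extrinsics"][:3,3])
```

```text
(251.1875, 140.9375) [ 584.68 -256.08  138.  ] [ 559.8  -236.05  414.17]
(253.5625, 137.125) [ 585.2  -256.85  138.  ] [ 610.7  -269.26  413.82]
```

Run:
```python
from h import *
P=[np.array([620.66,-280.43,270.36]),np.array([544.31,-233.89,270.01])]
ys=[.94,-2.06]
tip=[(253,196.5),(252.25,196.5)]; plug=[(252.9,275.1),(252.4,275.1)]
for i in (0,1):
    c=np.load(f"pics/n{i}.npy",allow_pickle=True).item(); y=ys[i]
    X=np.array([np.cos(y),np.sin(y),0]);Yt=np.array([np.sin(y),-np.cos(y),0])
    for nm,q,dz in(("tip",tip[i],-91),("plug",plug[i],28)):
        d=atz(c,*q,P[i][2]+dz)-P[i]; print(nm,d@X,d@Yt)
    print(proj(c,P[i]+[0,0,-91]),proj(c,P[i]+[0,0,28]))
```

```text
tip 0.25192194604781337 -0.9753827216593336
plug 0.1412599546868327 -0.4975739429355139
[252.7  197.58] [252.59 276.04]
tip -0.163827814720954 -0.8286310312145881
plug -0.0030060281548087934 -0.37154767437126035
[252.44 197.42] [252.41 275.8 ]
```

Run:
```python
from h import *
x,y=584.5,-256.3
robot.servo_line([x,y,270],v=150)
robot.servo_line([x,y,245],v=100); robot.wait(0.2)
f0=robot.current_contact_force(); print(robot.current_time(),robot.current_eef_pos(),f0)
for z in (238,234,230,226,220,212,204,198):
    robot.servo_line([x,y,z],v=50)
    f=robot.current_contact_force()-f0; print(z,f,robot.current_eef_pos())
    if abs(f).max()>9: print("STOP"); break
im=robot.get_image("wrist"); cv2.imwrite("pics/i0.png",im);im=robot.get_image("scene"); crop(im,125,100,225,230,4,"pics/i0s.png")
print(robot.current_time(),robot.current_width())
```

```text
15.375 [ 584.72 -256.44  245.8 ] [-0.41 -0.1  -1.31]
238 [0.38 0.45 1.11] [ 584.23 -256.16  237.29]
234 [ 0.68 -0.07  2.04] [ 584.32 -256.21  233.53]
230 [-0.67  0.38  0.76] [ 584.32 -256.2   229.5 ]
226 [0.3  0.14 1.19] [ 584.29 -256.17  225.5 ]
220 [1.16 0.21 1.71] [ 584.2  -256.12  219.22]
212 [-0.4   0.61  1.4 ] [ 584.16 -256.12  211.2 ]
204 [0.35 0.04 0.75] [ 584.37 -256.07  203.4 ]
198 [1.33 1.1  0.15] [ 584.3  -256.06  197.2 ]
17.6667 0.2438051704948405
```

View pics/i0.png

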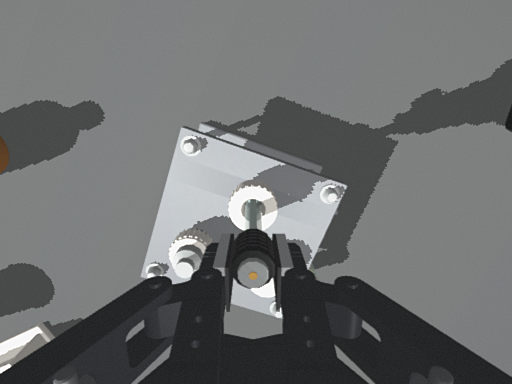

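View pics/i0s.png

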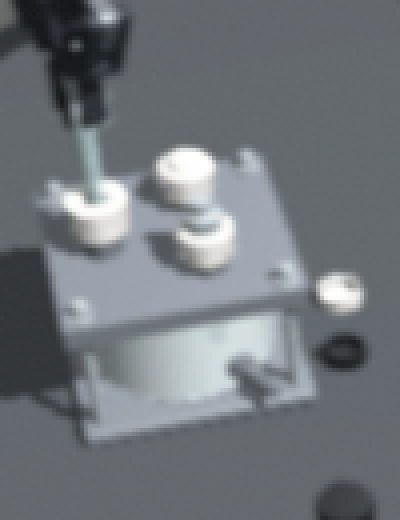

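The wrist view shows the shaft going into the nut's hole at (252,209), with the plug still centred at (253,275). The scene view agrees. I'll keep pushing down and watch the force.

Run:
```python
from h import *
x,y=584.5,-256.3
f0=np.array([-.41,-.1,-1.31])
for z in [190,180,170,160,152,148,145]+list(np.arange(144,136,-.7)):
    robot.servo_line([x,y,z],v=50 if z>145 else 20)
    f=robot.current_contact_force()-f0; p=robot.current_eef_pos(); print(round(z,1),f,p)
    if f[2]>9 or abs(f[:2]).max()>8: print("STOP"); break
robot.wait(.2)
print(robot.current_contact_force()-f0,robot.current_eef_pos())
im=robot.get_image("wrist"); cv2.imwrite("pics/i1.png",im);im=robot.get_image("scene"); crop(im,125,100,225,230,4,"pics/i1s.png")
print(robot.current_time(),robot.current_width())
```

```text
190 [ 1.38  0.73 -2.25] [ 584.15 -256.06  188.82]
180 [ 1.29  1.15 -1.09] [ 584.17 -256.07  178.87]
170 [ 2.13  0.06 -2.49] [ 584.09 -256.06  168.66]
160 [ 0.68  0.11 -3.14] [ 584.12 -256.08  158.77]
152 [ 2.53  0.49 -2.35] [ 584.21 -256.13  150.88]
148 [ 1.18  1.27 -0.03] [ 584.36 -256.24  147.5 ]
145 [1.86 0.7  0.53] [ 584.59 -256.34  145.03]
144.0 [1.93 1.15 1.83] [ 584.51 -256.32  144.04]
143.3 [1.22 1.48 1.89] [ 584.63 -256.33  143.53]
142.6 [0.77 0.66 2.02] [ 584.54 -256.31  142.51]
141.9 [ 3.03  1.47 -0.28] [ 584.47 -256.3   141.66]
141.2 [2.31 0.92 1.71] [ 584.47 -256.29  141.05]
140.5 [0.22 1.59 4.57] [ 584.58 -256.35  140.95]
139.8 [-0.86  2.12  7.46] [ 584.68 -256.36  140.92]
139.1 [-2.23  3.01 10.43] [ 584.76 -256.43  140.88]
STOP
[-1.95  2.87  8.57] [ 584.72 -256.44  140.76]
22.1833 0.24086687535778545
```

View pics/i1.png

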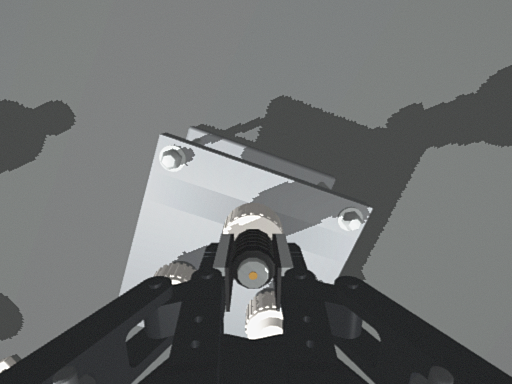

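View pics/i1s.png

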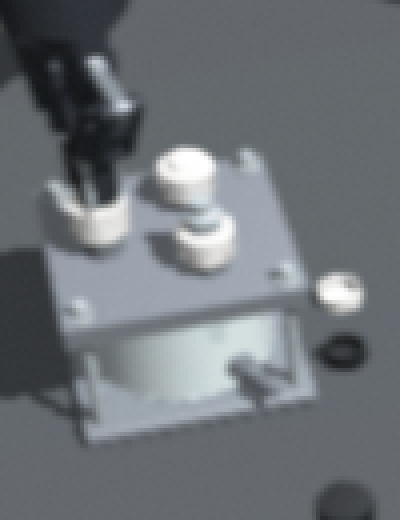

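Run:
```python
from h import *
x,y=584.8,-256.45
robot.servo_line([584.6,-256.35,140.5],v=20)
robot.set_gripper(0.65)
robot.wait(.1)
im=robot.get_image("wrist"); cv2.imwrite("pics/r0.png",im);im=robot.get_image("scene"); crop(im,125,100,225,230,4,"pics/r0s.png")
print(robot.current_time(),robot.current_width(),robot.current_eef_pos(),robot.current_contact_force())
```

```text
23.0667 0.6539055159955991 [ 584.57 -256.37  140.41] [ 0.94 -0.13 -0.06]
```

View pics/r0.png

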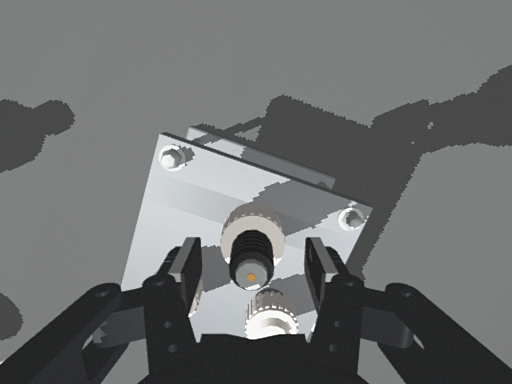

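View pics/r0s.png

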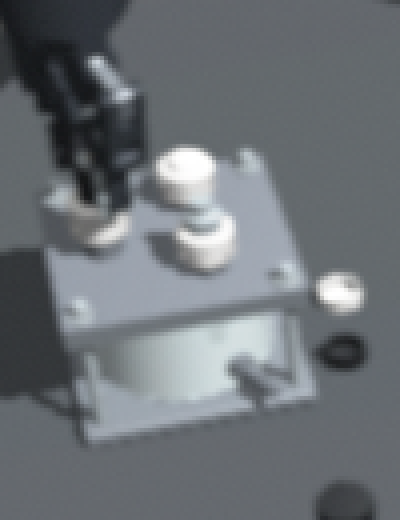

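The head sits centred on the nut, with the plug at (251,277), and the fingers are clear on both sides. Next I lower around the nut and screw.

```bash
cat >> h.py <<'E'
def st(tag=""):
    print(tag,"t",round(robot.current_time(),2),"p",robot.current_eef_pos(),"F",robot.current_contact_force(),"M",robot.current_torque(),"w",round(robot.current_width(),3),"q6",round(robot.current_joint_positions()[5],3))
E
python3 - <<'E'
from h import *
x,y=584.8,-256.45
robot.servo_line([x,y,107.5],v=60); robot.wait(.1)
st("low")
q=list(robot.current_joint_positions()); q[5]=-2.85
robot.set_joints(q); st("back")
r=robot.current_eef_rot()
robot.set_gripper(0.0,60); st("grip")
qd=list(robot.solve_ik([x,y,106.5],[np.pi,0,r[2]])); print(qd)
qd[5]=-0.85
robot.set_joints(qd); robot.wait(.1); st("turn 2rad")
im=robot.get_image("wrist"); cv2.imwrite("pics/s0.png",im)
E
```

```text
low t 23.87 p [ 585.19 -256.66  108.11] F [0.38 0.34 0.05] M [ 0.04  0.01 -0.01] w 0.645 q6 1.53
back t 27.5 p [ 585.2  -256.66  108.12] F [0.68 0.63 0.38] M [ 0.03 -0.03 -0.04] w 0.648 q6 -2.85
grip t 27.82 p [ 585.12 -256.6   108.4 ] F [-1.92  0.71  1.83] M [ 0.25  0.28 -0.08] w 0.41 q6 -2.85
[np.float64(-0.5297334934728974), np.float64(0.18752646579208676), np.float64(1.6819373450937825), np.float64(0.0), np.float64(1.272128842703924), np.float64(-2.849922259868678)]
turn 2rad t 29.66 p [ 585.17 -256.37  107.35] F [-1.49  1.97  5.27] M [0.28 0.3  0.06] w 0.409 q6 -0.85
```

View pics/s0.png

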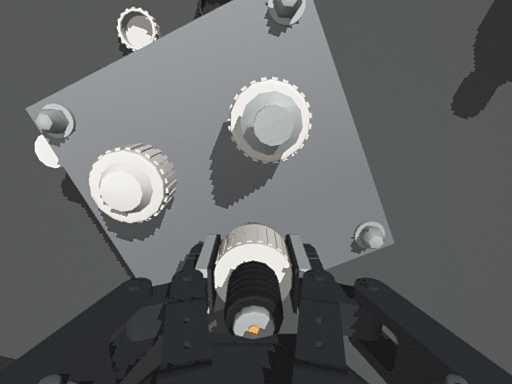

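The nut is held squarely between the pads, with the head seated in the middle of it at about (252,300). Continuing the stroke.

Run:
```python
from h import *
x,y=584.8,-256.45
r=robot.current_eef_rot()
qd=list(robot.solve_ik([x,y,105.1],[np.pi,0,r[2]])); qd[5]=2.85
robot.set_joints(qd); robot.wait(.1); st("turn")
robot.set_gripper(0.62); st("open")
r=robot.current_eef_rot()
qd=list(robot.solve_ik([x,y,105.3],[np.pi,0,r[2]])); qd[5]=-1.6
robot.set_joints(qd); st("back")
robot.set_gripper(0.0,60); robot.wait(.1); st("grip")
z=105.0; q6=-1.6
r=robot.current_eef_rot()
while q6<2.8:
    d=1.0 if q6<-0.6 else 0.35
    q6+=d; z-=d*3/6.2832
    r=robot.current_eef_rot()
    qd=list(robot.solve_ik([x,y,z],[np.pi,0,r[2]])); qd[5]=q6
    robot.set_joints(qd); st(f"cmd {q6:.2f}")
    m=robot.current_torque()
    if abs(m[2])>0.6 or abs(robot.current_joint_positions()[5]-q6)>0.08: print("STOP"); break
im=robot.get_image("wrist"); cv2.imwrite("pics/s1.png",im)
```

```text
turn t 32.9 p [ 585.17 -256.63  105.59] F [-1.05  0.31  5.47] M [0.12 0.14 0.04] w 0.406 q6 2.85
open t 33.22 p [ 584.34 -256.25  104.18] F [ 0.94 -0.43 -0.51] M [0.03 0.02 0.06] w 0.618 q6 2.85
back t 36.91 p [ 584.81 -256.45  105.31] F [ 0.11 -0.44 -0.56] M [-0.01 -0.01  0.01] w 0.617 q6 -1.6
grip t 37.31 p [ 584.87 -256.31  105.56] F [-0.83  1.43  2.37] M [0.27 0.14 0.07] w 0.41 q6 -1.6
cmd -0.60 t 38.25 p [ 585.19 -256.16  105.05] F [0.16 3.08 4.78] M [ 0.56  0.08 -0.1 ] w 0.407 q6 -0.601
cmd 0.40 t 39.19 p [ 585.44 -256.34  104.57] F [2.32 4.75 5.02] M [ 0.59 -0.32  0.88] w 0.407 q6 0.398
STOP
```

View pics/s1.png

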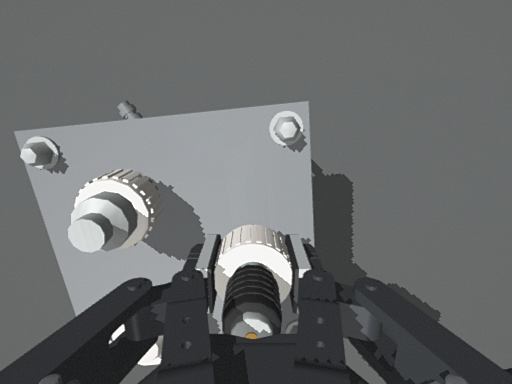

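Torque jumped to 0.88 N m after 1.22 turns in total, which fits the stop. I'll turn slightly further to confirm, then regrip and test again.

Run:
```python
from h import *
x,y=584.8,-256.45
for dq in (.1,.2):
    q=list(robot.current_joint_positions()); q[5]+=dq
    robot.set_joints(q); robot.wait(.1); st(f"+{dq}")
robot.set_gripper(0.62); robot.wait(.1); st("open")
r=robot.current_eef_rot()
qd=list(robot.solve_ik([x,y,104.5],[np.pi,0,r[2]])); qd[5]=-0.6
robot.set_joints(qd); robot.wait(.1); st("back")
robot.set_gripper(0.0,60); robot.wait(.1); st("grip")
q6=-.6
for k in range(6):
    q=list(robot.current_joint_positions()); q6+=.15; q[5]=q6
    robot.set_joints(q); robot.wait(.05); st(f"cmd {q6:.2f}")
    if abs(robot.current_torque()[2])>0.9: break
robot.get_image("wrist");
```

```text
+0.1 t 39.59 p [ 583.86 -257.32  104.52] F [-4.23  0.6   6.34] M [0.12 0.81 0.59] w 0.411 q6 0.497
+0.2 t 40.0 p [ 580.59 -258.13  104.35] F [-10.76   2.04   9.63] M [0.35 1.77 1.03] w 0.405 q6 0.694
open t 40.42 p [ 583.69 -257.41  104.01] F [-0.2  -0.07 -0.3 ] M [0.   0.01 0.04] w 0.623 q6 0.697
back t 41.7 p [ 584.83 -256.45  104.51] F [-0.36 -0.5   0.75] M [ 0.04 -0.05 -0.  ] w 0.621 q6 -0.599
grip t 42.1 p [ 585.18 -256.45  104.91] F [1.11 0.51 1.7 ] M [ 0.12 -0.17  0.01] w 0.407 q6 -0.6
cmd -0.45 t 42.42 p [ 585.2  -256.34  104.93] F [0.57 0.83 1.26] M [ 0.12 -0.08  0.1 ] w 0.407 q6 -0.453
cmd -0.30 t 42.73 p [ 585.18 -256.47  104.99] F [ 0.06 -0.75  1.09] M [-0.02 -0.07  0.55] w 0.408 q6 -0.304
cmd -0.15 t 43.05 p [ 585.04 -256.88  105.02] F [-0.89 -2.08  0.59] M [-0.2   0.08  1.08] w 0.41 q6 -0.155
```

Run:
```python
from h import *
q=list(robot.current_joint_positions()); q[5]-=.12; robot.set_joints(q)
robot.set_gripper(0.62); robot.wait(.1); st("open")
robot.servo_line([584.8,-256.45,200],v=80)
y=robot.current_eef_rot()[2]; s=np.array([np.sin(y),-np.cos(y)])*40
robot.servo_line([584.8+s[0],-256.45+s[1],235],v=120); robot.wait(.2); st("up")
c=robot.calibration("wrist"); np.save("pics/f.npy",c,allow_pickle=True)
im=robot.get_image("wrist"); cv2.imwrite("pics/f0.png",im)
print(proj(c,[584.8,-256.45,164]),proj(c,[584.8,-256.45,134]))
im=robot.get_image("scene"); crop(im,125,100,225,230,4,"pics/f0s.png")
im=robot.get_image("top"); cv2.imwrite("pics/f0t.png",im)
```

```text
open t 43.77 p [ 584.98 -256.71  104.88] F [-0.26  0.27  0.48] M [-0.05  0.03 -0.07] w 0.619 q6 -0.273
up t 45.89 p [ 574.49 -294.53  234.15] F [ 0.74 -0.93  0.08] M [-0.03  0.01 -0.01] w 0.621 q6 -0.334
[253.33 155.57] [253.29 149.7 ]
```

View pics/f0.png

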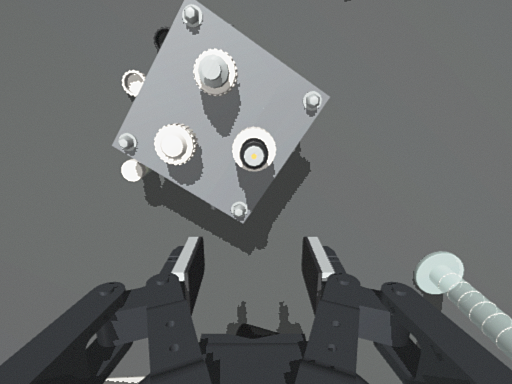

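View pics/f0s.png

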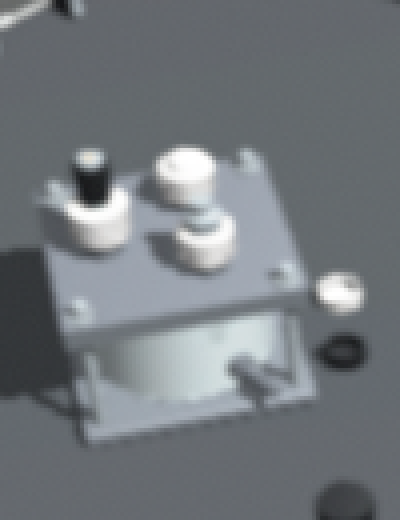

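View pics/f0t.png

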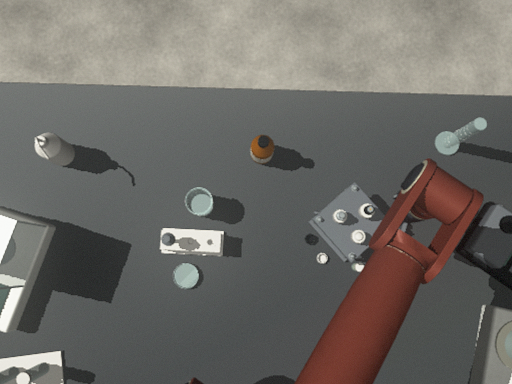

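The plug sits at (254,156), and a centred upright electrode would project to (253,156). The stand, beaker and bottle look unmoved. As a last check I'll touch the plug with the closed fingertips to confirm its seating height.

Run:
```python
from h import *
x,y=584.8,-256.45
robot.set_gripper(0.0,40)
robot.servo_line([x,y,185],v=120); robot.servo_line([x,y,173],v=50); robot.wait(.2); st("pre")
f0=robot.current_contact_force()
for z in np.arange(172,161,-1.0):
    robot.servo_line([x,y,z],v=20); f=robot.current_contact_force()-f0
    print(z,f[2],robot.current_eef_pos()[2])
    if f[2]>6: break
robot.servo_line([x,y,190],v=80)
robot.servo_line([x,y,260],v=150); robot.wait(.3); st("clear")
im=robot.get_image("scene"); crop(im,125,100,225,230,4,"pics/z.png")
```

```text
pre t 47.87 p [ 584.92 -256.61  173.31] F [ 0.81 -0.45 -0.25] M [0.03 0.03 0.03] w -0.003 q6 -0.274
172.0 1.114171620866125 171.99568423337593
171.0 0.5446665481351585 170.88608282292824
170.0 0.9767516308197687 169.8639526081039
169.0 -0.7312482282808255 168.90257316727875
168.0 -0.6821832758064811 167.9213395126778
167.0 1.6358746862238531 166.91613232341015
166.0 1.3438792434921538 165.99702022682567
165.0 0.050911254254019433 164.6421213637607
164.0 2.484269944217457 164.10213154316332
163.0 5.742781957867982 163.98676044655775
162.0 8.125073552939654 163.79006040841477
clear t 52.03 p [ 584.39 -256.21  258.68] F [ 0.19 -0.09  0.37] M [0.02 0.02 0.03] w 0.001 q6 -0.274
```

View pics/z.png

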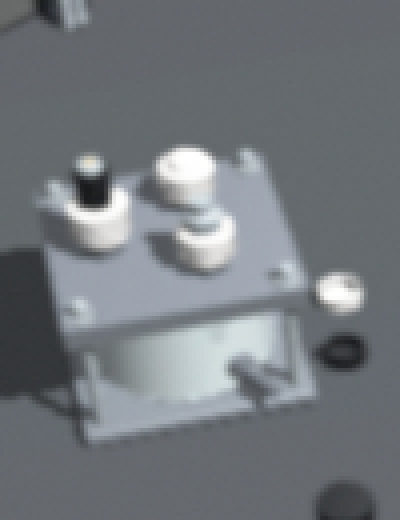

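Run:
```python
from workcell import robot
robot.job_done(); print(robot.current_time())
```

```text
the job is handed in; nothing more can be done
the job is handed in; nothing more can be done
```

I put the slim electrode through the gland until its head met the nut, then screwed the nut down to its stop and handed the job in. The clock read about 52 s at the last check; the handover gave no verdict.

**Electrode:** I pushed it down until it stopped hard at about 10 N, well under the 40 N limit, and released it. Afterwards it looked upright in the images. Its plug was within 1 pixel of where a centred, upright electrode would appear.

**Nut:** I screwed it clockwise in two grips, about 1.2 turns, until the torque jumped to 0.9 N m. A third grip turned less than 0.3 rad before the torque rose to 1.1 N m.

**Height check:** I touched the plug top with the closed fingertips and met firm contact at z = 164.0 mm. That is the height expected with the nut at its stop and the head resting on it. This light touch was up to about 8 N.

**Other items:** In the top view taken after tightening, the oxygen probe, beaker and bottle appeared unmoved. I judged this by eye and did not measure it.

**Disagreements:** The fixed scene and top cameras disagreed by 6–9 mm on the nut, electrode and probe positions. I positioned from paired wrist-camera views instead, which agreed within 1 mm. During the first tightness test the tool was pushed about 4 mm sideways against roughly 11 N; it returned to position once released.

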